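# Hook and snap the lid onto the model-kit case

## Task

Close the model-kit storage case: pick up its loose lid by the handle bar, slip the lid's thin lip at a tilt under the ledge at the carrying-loop end of the case, then swing the other end down and press it gently until the spring catch snaps over its edge and the lid lies flat on the case. Do not force the lid against the case, leave the small figure and the cone where they stand, and let go of the lid.

Things in the scene. Friction and masses are not known exactly. Their poses are not given: they have to be found in the camera images.
- case: Dark plastic case fixed on the table. Origin: centre of its underside. Tub 282 mm (x) by 176 (y), 38 high, carrying loop at the -x end. In it a compartment insert, 234 x 152, its rim of 6 mm walls at z 44 carries the lid. The insert stands firmly, up to 18 mm off the case's centre along x either way, different each time and not measured; the x values below are from the insert's centre.
- case_rim (a point): Point over the case origin at rim height, z 44 mm; axes of the case. Home, the lid's +x is the case's +x, its underside at z 44, its origin 6.5 mm (lip touching the stop) to 2.5 mm on the -x side of the insert's centre, on the middle line.
- case_ledge (a point): Where the middle of the slot's back wall (the lip's stop) would be, at rim height, were the insert centred: case x -109 mm; the real one is up to 18 mm off along x. The slot opens to +x under a fixed ledge 170 mm wide: floor z 44, ledge underside z 52.5, top 57.5, free edge of the ledge at x -97. Slot ends are closed at y +-78 mm. Feel for the stop with the lip.
- case_catch (a point): Where the tip of the sprung catch would be, were the insert centred: case x 92 mm, z 52.5; really up to 18 mm off along x. 44 mm wide, its face slopes 25 deg from vertical up to x 101, z 70. The lid's edge pressed down the slope moves it to +x (up to 12 mm, 1.2 N plus 0.3 N/mm), then it springs back over the lid. Fixed posts beside it: face x 100, top z 62; the edge goes down in front.
- lid: Loose grey lid, 0.2-0.3 kg, flat on the table at first, right side up. Origin: centre of underside (205 x 146 mm overall); +x from lip to catch edge. Plate 6 mm thick, x -86.5 to 102.5; lip 4 mm thick, x -102.5 to -86.5, undersides level. With lip in slot, a tilt of 8-16 deg (catch edge up) fits. About 5-12 N down at the handle snaps it; over 30 N between lid and case is forcing it.
- lid_lip (a point): Middle of the lip's free end, on the underside of the lid: lid x = -102.5 mm.
- lid_edge (a point): Middle of the opposite (catch) edge, on the underside of the lid: lid x = +102.5 mm.
- lid_handle (a point): Middle of the top of the handle bar, at lid x = +20 mm, 38 mm above the lid's underside. The bar is 12 mm thick along lid x, 60 mm long along y and stands 32 mm above the plate.
- figure: Small white toy figure, 22 x 32 x 46 mm, standing between case and lid; origin centre of its feet. Leave it alone.
- cone: Small toy traffic cone, base 30 x 30 mm, 38 mm high, standing between case and lid; origin centre of its base. Leave it alone.

How it is judged:
On the way:
1. the lid, tilted with its catch edge up, has its lip low at the ledge end of the case, touching the case (angle between lid's own z axis and vertical above 0.07 rad and z of lid_lip in the frame of case between 0.04 and 0.0525 m and x of lid_lip in the frame of case between -0.131 and -0.075 m and contact force between lid and case above 0.3 N), for 0.1 s.
At the end, for the whole second after the job is handed in: Lid flat and still on the rim, lip under ledge, far edge under catch: underside 41-46.5 mm (catch edge) and 41-48 mm (lip) above the table, tilt < 0.03 rad; lid origin -30 to +22 mm in case x, within 9 mm in case y of the case origin, axes within 0.08 rad (z of lid_edge in the frame of case between 0.041 and 0.0465 m and z of lid_lip in the frame of case between 0.041 and 0.048 m and x of lid in the frame of case between -0.03 and 0.022 m and y of lid in the frame of case between -0.009 and 0.009 m and angle between the x axis of lid and the x axis of case, either way round below 0.08 rad and angle between lid's own z axis and vertical below 0.03 rad and linear speed of lid below 0.01 m/s and angular speed of lid below 0.05 rad/s); the robot touches nothing.
It fails at once if the lid is forced: more than 30 N between lid and case (contact force between lid and case above 30 N).
It fails at once if the figure is pushed more than 15 mm or toppled (distance of figure from where it was at the start of the episode above 0.015 m or angle between figure's own z axis and vertical above 0.5 rad).
It fails at once if the cone is pushed more than 15 mm or toppled (distance of cone from where it was at the start of the episode above 0.015 m or angle between cone's own z axis and vertical above 0.5 rad).
It also fails if it takes over 61 s, if anything falls off the work surface, if the arm or the gripper's body presses on something with over 40 N, if the wrist force passes 120 N, or if a joint passes its speed limit or range.

## Robot

A 7-joint arm with a two-finger parallel gripper is mounted at the origin on the work surface. World frame = base frame: x ahead of the robot, y to its left, z up, the work surface at z = 0. Lengths are in m, angles in rad, forces in N, time in s.
With the tool pointing down it reaches from about 0.4 to 0.85 m from the base axis. Payload 4.5 kg.
Tool frame: the origin (TCP) lies on the centre line of the jaws, within the pads' length; the fingertips stand r.tips_ahead ahead of it and the grasp point (between the pads) is the TCP (r.tips_ahead is the distance from the TCP to the fingertips, in m); z points along the fingers, y is the direction in which the jaws open and shut (so a half turn about z gives the same grasp; the last joint's range is limited). The gripper opens to 88 mm and grips with 3 to 60 N. Pads are 18 mm wide; open, the fingers measure 123 mm over their backs; the gripper's body (75 mm by 187 mm) begins 45 mm behind the grasp point.
Start: joints at [-1.245, 0.689, -0.195, 1.565, 0.157, 0.902, -0.215], TCP at [0.18, 0.599, 0.258] pointing down, gripper open.
Joint ranges: [-3.01, 3.01], [-0.46, 2.08], [-1.47, 1.51], [0.13, 2.56], [-1, 4.14], [0.04, 2.09], [-2.66, 2.66]. Speed limits (rad/s): [2.57, 2.57, 3.14, 3.14, 3.14, 3.14, 3.14].

## Interface

Orientations are given as a unit quaternion [x, y, z, w].
In Python, from plant import r gives the robot as it stands.
- The arm moves only by the shell command python3 -m inch 'ROWS' [FORCE]. ROWS is JSON, a list of rows, each a list of 5 numbers: the shift along the world's x, y, z in units of 25 mm (1.0 is 25 mm), then the turn about the world's z in units of 6 degrees (1.0 is 6 degrees), then the finger opening in mm, from 0 to 88.1. A call has 1 to 5 rows; each row shifts and turns the commanded pose from where the row before left it; what a row does not reach is not made up. A row lasts 1/10 s, in which the tool goes at most 50 mm and 8.59 degrees, less where a joint would pass 70% of its speed; a pose out of reach is approached as far as the arm can. A call is refused whole if a number of a shift passes 1 or a number of a turn 1, either way. A call with a gripper value outside its range is refused whole. The fingers move at their own pace and stop on an object; FORCE is the grip in N (left out, the last holds). Time passes only in rows, so rows that do not move let the fingers close. It gives the time, the measured TCP pose, the force and the opening at its end, in the units of the state.
- r.get_state(): the state, without advancing time (a new reading comes with each control period).
- r.snapshot(name): name is "side" or "top" or "wrist"; returns a dict with "pixels" (400x640x3 uint8, red, green, blue), "range_z" (400x640 float32, m along the optical axis (not along the pixel's ray), 0 where there is no reading), "K" (3x3 intrinsics, pixels), "position" and "attitude" of the camera in the world. Camera axes: x right, y up, looking along -z (the intrinsics and any distortion apply to the point x, -y, -z); pixel columns grow to the right and rows downward; lengths in m; the calibration is good to about 2 mm. A picture is of the moment at which its call begins.
- r.finish_job(): hands the job in, once; it reports no verdict.
The state is a dict: "clock": time; "q": joint angles; "qd": joint speeds; "joint_torque": joint torques, N m; "tool_pos": TCP position; "eef_rot": TCP orientation; "contact_force": force on the tool from outside, world axes, zero at the start; "moment": the same for the moment, N m; "opening": opening from 0.0 (shut) to 1.0 (fully open).
Only numpy, scipy, OpenCV 4.12 (cv2) and the standard library are available. Lean on these libraries where they do the work, as an engineer would, in place of code of your own. Each camera call takes 0.05 s, during which the arm holds its last target. There are 200 camera calls.

## Working session

There is one attempt and no reset: what is moved stays moved. The work goes in short steps, Python scripts to look and compute and a shell command to move; the robot and the scene stay as the last step left them, time stands still between calls to the robot, and variables do not carry over. Pictures are saved under pics/ and viewed, about 8 in all and at most 12, crops included, and the job is handed in when it is done.

```bash
ls; mkdir -p pics; python3 - <<'E'
from plant import r
import cv2,numpy as np
s=r.get_state();print({k:np.round(v,3).tolist() for k,v in s.items()},r.tips_ahead)
for n in("top","side"):
    d=r.snapshot(n);cv2.imwrite(f"pics/{n}0.png",d["pixels"][:,:,::-1]);np.savez(f"{n}0.npz",**d)
    print(n,d["K"].tolist(),d["position"],d["attitude"],[k for k in d])
E
```

```text
pics
{'clock': 0.0, 'q': [-1.245, 0.69, -0.195, 1.566, 0.157, 0.902, -0.215], 'qd': [0.003, 0.0, 0.0, 0.0, 0.0, 0.001, -0.001], 'joint_torque': [-0.0, -52.757, -1.267, -15.343, -0.053, 0.007, 0.0], 'tool_pos': [0.18, 0.598, 0.257], 'eef_rot': [0.145, 0.989, -0.001, -0.0], 'contact_force': [1.11, -0.783, 0.323], 'moment': [0.039, -0.035, 0.008], 'opening': 0.996} 0.019
top [[484.2491218714279, 0.0, 321.7008551022333], [0.0, 484.2491218714279, 206.71371271782385], [0.0, 0.0, 1.0]] [ 0.46852447 -0.02762374  0.94216733] [-0.03505708  0.02398545  0.71016944 -0.70274822] ['pixels', 'range_z', 'K', 'position', 'attitude']
side [[371.4210692394454, 0.0, 323.8505085271872], [0.0, 371.4210692394454, 200.37016959731108], [0.0, 0.0, 1.0]] [0.28202681 0.32478775 0.56169127] [-0.11110299  0.31629132  0.8897595  -0.3097482 ] ['pixels', 'range_z', 'K', 'position', 'attitude']
```

View pics/top0.png

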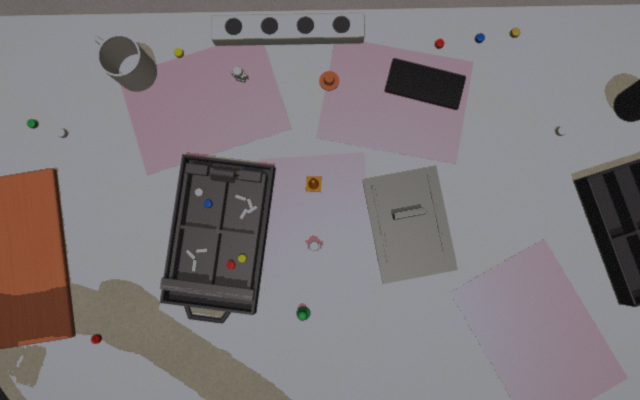

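View pics/side0.png

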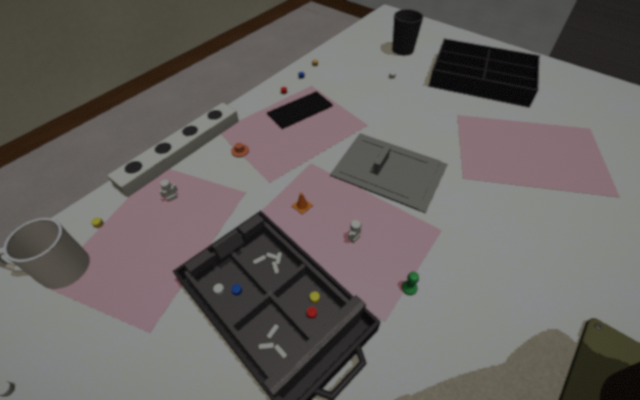

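```bash
cat > h.py <<'E'
import numpy as np,cv2
from scipy.spatial.transform import Rotation as R
def cloud(d):
    K,Z=d["K"],d["range_z"];v,u=np.mgrid[:400,:640]
    p=np.stack([(u-K[0,2])/K[0,0]*Z,-(v-K[1,2])/K[1,1]*Z,-Z],-1)
    P=p@R.from_quat(d["attitude"]).as_matrix().T+d["position"];P[Z==0]=np.nan;return P
def ray(d,uv,z):
    K=d["K"];uv=np.atleast_2d(uv).astype(float)
    c=np.c_[(uv[:,0]-K[0,2])/K[0,0],-(uv[:,1]-K[1,2])/K[1,1],-np.ones(len(uv))]@R.from_quat(d["attitude"]).as_matrix().T
    return d["position"]+c*((z-d["position"][2])/c[:,2])[:,None]
E
python3 - <<'E'
from h import *
d=dict(np.load("top0.npz"));P=cloud(d);g=d["pixels"].astype(int);z=P[...,2]
print("table z",np.nanmedian(z[250:300,330:360]), "lid z",np.nanmedian(z[240:265,390:430]))
def box(m,name,zz):
    c=max(cv2.findContours(m.astype(np.uint8),0,1)[0],key=cv2.contourArea)
    rr=cv2.minAreaRect(c);b=cv2.boxPoints(rr);w=ray(d,b,zz)[:,:2]
    print(name,"px",np.round(b).tolist(),"ctr",w.mean(0).round(4));
    for i in range(4):
        e=w[(i+1)%4]-w[i];print("   len",np.linalg.norm(e).round(4),"ang",np.degrees(np.arctan2(e[1],e[0])).round(2))
sub=np.zeros((400,640),bool)
a=sub.copy();a[150:300,345:470]=1
sat=g.max(2)-g.min(2); br=g.mean(2)
print("px lid",g[250,410],"white",g[280,350], "pink",g[200,350])
box(a&(br<150)&(z<.02),"lid",.006)
h=a&(z>.024);box(h,"handle",.038);print(np.nanmedian(P[h],0),h.sum())
a=sub.copy();a[140:330,150:290]=1
box(a&(br<90)&(z>.01),"case+loop",.038)
l=a&(z>.0535);box(l,"high",.0575);print(np.nanpercentile(z[a],[50,90,99]))
for n,(v0,v1,u0,u1) in dict(cone=(170,200,300,330),fig=(232,258,302,328)).items():
    m=z[v0:v1,u0:u1]>.01;print(n,np.nanmean(P[v0:v1,u0:u1][m],0),np.nanmax(z[v0:v1,u0:u1]))
H=np.nan_to_num(z[140:330,150:290])
cv2.imwrite("pics/z.png",cv2.resize(np.hstack([cv2.applyColorMap(np.clip(H*1000*3.5,0,255).astype(np.uint8),cv2.COLORMAP_JET),d["pixels"][140:330,150:290,::-1]]),None,fx=2.8,fy=2.8,interpolation=0))
E
```

```text
table z 0.0002494953754635376 lid z 0.005626246932037171
px lid [120 119 115] white [144 145 151] pink [145 141 150]
lid px [[345.0, 150.0], [469.0, 150.0], [469.0, 299.0], [345.0, 299.0]] ctr [ 0.5126 -0.1773]
   len 0.2416 ang -90.75
   len 0.2871 ang 177.99
   len 0.2355 ang 89.53
   len 0.2882 ang -0.79
handle px [[393.0, 212.0], [425.0, 206.0], [426.0, 213.0], [394.0, 219.0]] ctr [ 0.5314 -0.1775]
   len 0.0613 ang -79.98
   len 0.0123 ang -171.0
   len 0.0612 ang 100.02
   len 0.0123 ang 9.33
[ 0.53102796 -0.17826173  0.03742015] 217
case+loop px [[157.0, 314.0], [179.0, 152.0], [275.0, 165.0], [253.0, 327.0]] ctr [0.487  0.1846]
   len 0.3057 ang -6.8
   len 0.1854 ang -98.47
   len 0.304 ang 172.26
   len 0.1804 ang 82.05
high px [[159.0, 288.0], [161.0, 277.0], [253.0, 289.0], [252.0, 300.0]] ctr [0.3956 0.1968]
   len 0.0205 ang -6.52
   len 0.1709 ang -97.81
   len 0.0203 ang 172.57
   len 0.1706 ang 82.22
[0.00833353 0.04123263 0.0625503 ]
cone [0.59134566 0.00272101 0.02361672] 0.039396410304906815
fig [0.47204189 0.00115658 0.03996285] 0.0485283973349806
```

View pics/z.png

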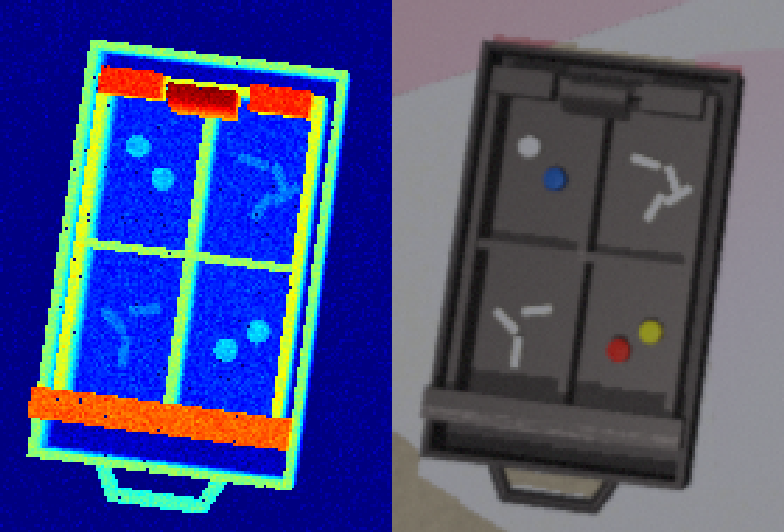

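```bash
python3 - <<'E'
from h import *
from plant import r
Zs=[r.snapshot("top") for _ in range(6)];d=Zs[0];zz=np.stack([s["range_z"] for s in Zs]);zz[zz==0]=np.nan
d["range_z"]=np.nan_to_num(np.nanmedian(zz,0)).astype(np.float32);np.savez("topm.npz",**d)
P=cloud(d);z=P[...,2]
a=np.zeros((400,640),bool);a[150:300,345:470]=1
m=(a&(z>.003)).astype(np.uint8);m=cv2.morphologyEx(m,cv2.MORPH_OPEN,np.ones((3,3)))
def rect(m,zp):
    c=max(cv2.findContours(m,0,1)[0],key=cv2.contourArea);w=ray(d,c[:,0],zp)[:,:2]*1000
    (cx,cy),s,an=cv2.minAreaRect(w.astype(np.float32));return np.round([cx,cy,*s,an],2)
print("lid",rect(m,.005)); print("handle",rect((a&(z>.024)).astype(np.uint8),.038))
b=np.zeros((400,640),bool);b[140:330,150:290]=1
led=b&(z>.0535)&(z<.061)&(np.arange(400)[:,None]>260);print("ledge",rect(led.astype(np.uint8),.0575),np.nanmedian(z[led]))
tub=b&(z>.03)&(z<.075);t=P[tub]
# frame from ledge
L=P[led][:,:2]; q=L-L.mean(0);w,V=np.linalg.eigh(q.T@q);ax=V[:,0]*np.sign(V[0,0]);yaw=np.arctan2(ax[1],ax[0]);print("ledge yaw",np.degrees(yaw))
o=L.mean(0);ay=np.array([-ax[1],ax[0]])
X=((P[...,:2]-o)@ax)*1000;Y=((P[...,:2]-o)@ay)*1000
f=lambda k:(np.percentile(X[k],[1,99]).round(1),np.percentile(Y[k],[1,99]).round(1),k.sum())
print("led",f(led));
post=b&(z>.0585)&(z<.064)&(X>150);print("post(|y|>25)",f(post&(abs(Y)>28)))
print("catch top",f(b&(z>.066)&(X>150)))
rim=b&(z>.035)&(z<.0405);print("tub rim",f(rim&(abs(Y)<60)&(X>150)),f(rim&(abs(X-90)<60)))
iw=b&(z>.0425)&(z<.047);print("insert walls",f(iw&(abs(X-90)<60)))
lw=b&(z>.035)&(z<.041)&(X<-15)&(abs(Y)>50);print("tub rear",f(lw))
E
```

```text
lid [ 512.4  -181.91  204.44  146.28   10.08]
handle [ 531.35 -177.5    12.31   61.17   10.18]
ledge [395.65 196.98 170.37  20.49  82.22] 0.056989173510814395
ledge yaw -7.810745080909472
led (array([-9.9,  9.9]), array([-83.4,  83.5]), np.int64(1062))
post(|y|>25) (array([206.9, 223.7]), array([-68.9,  69.6]), np.int64(412))
catch top (array([205.7, 216.7]), array([-21.4,  22.2]), np.int64(157))
tub rim (array([151.6, 243.8]), array([-57.4,  56.4]), np.int64(273)) (array([ 32.8, 148.4]), array([-87.4,  88.4]), np.int64(921))
insert walls (array([ 31.5, 147.8]), array([-75.5,  76.4]), np.int64(396))
tub rear (array([-37.9, -15.2]), array([-87.5,  88.1]), np.int64(178))
```

```bash
python3 -m inch '[[1,-1,0,0.447,88],[1,-1,0,0.447,88],[1,-1,0,0.447,88],[1,-1,0,0.447,88],[1,-1,0,0.447,88]]' 5
python3 -m inch '[[1,-1,0,0.447,88],[1,-1,0,0.447,88],[1,-1,0,0.447,88],[1,-1,0,0.447,88],[1,-1,0,0.447,88]]'
python3 -m inch '[[1,-1,0,0,88],[1,-1,0,0,88],[1,-1,0,0,88],[1,-1,0,0,88],[0,-1,0,0,88]]'
python3 -m inch '[[0,-1,0,0,88],[0,-1,0,0,88],[0,-1,0,0,88],[0,-1,0,0,88],[0,-1,0,0,88]]'
python3 -m inch '[[0,-1,0,0,88],[0,-1,0,0,88],[0,-1,0,0,88],[0,-1,0,0,88],[0,-1,0,0,88]]'
python3 -m inch '[[0,-1,0,0,88],[0,-1,0,0,88],[0,-1,-1,0,88],[0,-1,-1,0,88],[0,-1,-1,0,88]]'
python3 -m inch '[[0,-1,-1,0,88],[0,0,-1,0,88],[0,0,0,0,88]]'
```

```text
clock: 0.9
tool_pos: [0.3057, 0.4726, 0.2579]
eef_rot: [0.028, 1.0, 0.0, 0.0]
contact_force: [0.2, 0.5, 0.6]
opening: 1.0
clock: 1.4
tool_pos: [0.4308, 0.3475, 0.2579]
eef_rot: [-0.089, 0.996, 0.0, 0.0]
contact_force: [0.4, -0.0, -0.0]
opening: 0.999
clock: 1.9
tool_pos: [0.5333, 0.2215, 0.2576]
eef_rot: [-0.086, 0.996, 0.0, 0.002]
contact_force: [-0.2, 0.2, -0.6]
opening: 0.996
clock: 2.4
tool_pos: [0.5298, 0.0975, 0.2579]
eef_rot: [-0.088, 0.996, 0.0, 0.0]
contact_force: [-0.4, 0.4, 0.7]
opening: 1.004
clock: 2.9
tool_pos: [0.5298, -0.0275, 0.2578]
eef_rot: [-0.088, 0.996, -0.0, 0.0]
contact_force: [0.6, 0.6, -0.1]
opening: 0.997
clock: 3.4
tool_pos: [0.53, -0.1526, 0.1822]
eef_rot: [-0.088, 0.996, -0.0, 0.001]
contact_force: [0.2, -0.1, -0.5]
opening: 0.998
clock: 3.7
tool_pos: [0.5276, -0.177, 0.1301]
eef_rot: [-0.087, 0.996, 0.001, -0.003]
contact_force: [-0.8, 0.5, 0.1]
opening: 0.996
```

```bash
python3 -m inch '[[0.05,-0.02,-1,0,88],[0,0,-1,0,88],[0,0,-1,0,88],[0,0,-0.5,0,88],[0,0,-0.45,0,88]]'
python3 -m inch '[[0,0,0,0,88],[0,0,0,0,50],[0,0,0,0,50],[0,0,0,0,50],[0,0,0,0,50]]' 5
python3 -m inch '[[0,0,0,0,50],[0,0,0,0,50],[0,0,0,0,50],[0,0,0,0,50]]' 5
python3 - <<'E'
from h import *
from plant import r
s=r.get_state();print(s["contact_force"],s["moment"],s["opening"]*88.1)
d=r.snapshot("side");cv2.imwrite("pics/s1.png",cv2.resize(d["pixels"][100:240,300:500,::-1],None,fx=3,fy=3))
E
```

```text
clock: 4.2
tool_pos: [0.5319, -0.1763, 0.0342]
eef_rot: [-0.089, 0.996, 0.0, 0.001]
contact_force: [0.2, 0.2, 0.2]
opening: 1.0
clock: 4.7
tool_pos: [0.5315, -0.1774, 0.0347]
eef_rot: [-0.088, 0.996, -0.0, 0.001]
contact_force: [-0.8, -0.3, 3.1]
opening: 0.682
clock: 5.1
tool_pos: [0.5315, -0.1774, 0.0347]
eef_rot: [-0.088, 0.996, -0.0, 0.001]
contact_force: [-0.5, -0.7, 5.5]
opening: 0.68
[-0.51613064 -0.73630064  5.4930779 ] [-0.22555589  0.02470286  0.0142262 ] 59.90197815912575
```

View pics/s1.png

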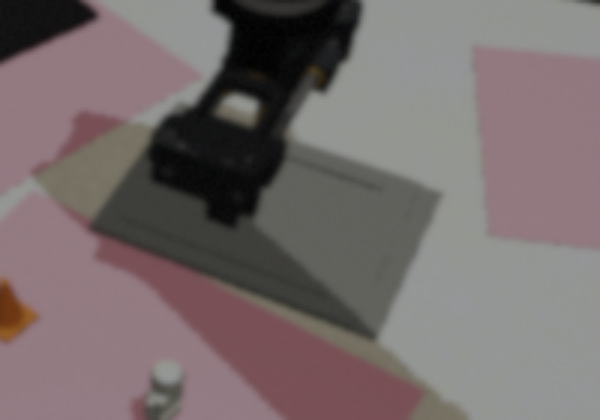

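```bash
python3 -m inch '[[-0.078,-0.014,0.2,0,50],[-0.078,-0.014,0.2,0,50],[-0.078,-0.014,0.2,0,50],[-0.078,-0.014,0.2,0,50],[-0.078,-0.014,0.2,0,50]]'
python3 -m inch '[[0,0,0,0,50],[0,0,0,0,50]]'
cat >> h.py <<'E'
def tilt(r,box=(150,300,345,470),zmin=.003,n=4,name="top"):
    S=[r.snapshot(name) for _ in range(n)];d=S[0];z=np.stack([s["range_z"] for s in S]);z[z==0]=np.nan
    d["range_z"]=np.nan_to_num(np.nanmedian(z,0)).astype(np.float32);P=cloud(d);v0,v1,u0,u1=box
    g=d["pixels"].astype(int);q=P[v0:v1,u0:u1].reshape(-1,3);return d,P,q[q[:,2]>zmin]
def plane(q,it=300,tol=.0015):
    rng=np.random.default_rng(0);best=None
    for _ in range(it):
        a=q[rng.choice(len(q),3,0)];n=np.cross(a[1]-a[0],a[2]-a[0]);l=np.linalg.norm(n)
        if l<1e-6: continue
        n/=l
        if abs(n[2])<.85: continue
        m=abs((q-a[0])@n)<tol
        if best is None or m.sum()>best.sum(): best=m
    c=q[best].mean(0);n=np.linalg.svd(q[best]-c,full_matrices=False)[2][2];n*=np.sign(n[2]);return c,n,best
E
python3 - <<'E'
from h import *
from plant import r
d,P,q=tilt(r);c,n,b=plane(q);print(c,n,np.degrees(np.arccos(n[2])),np.degrees(np.arctan2(n[1],n[0])),b.sum(),len(q))
w=q[b];ax=np.array([.9845,.1754]);t=(w[:,:2]@ax);print("ends along axis",np.percentile(t,[.5,99.5]), "z at ends",np.median(w[t<np.percentile(t,3),2]),np.median(w[t>np.percentile(t,97),2]))
s=r.get_state();print(s["contact_force"],s["moment"],s["opening"])
E
```

```text
clock: 5.65
tool_pos: [0.521, -0.1786, 0.0594]
eef_rot: [-0.088, 0.996, 0.0, -0.0]
contact_force: [0.2, 0.2, -1.1]
opening: 0.679
clock: 5.85
tool_pos: [0.5213, -0.1787, 0.0592]
eef_rot: [-0.088, 0.996, 0.0, 0.0]
contact_force: [0.7, 0.3, -1.7]
opening: 0.682
[ 0.48058173 -0.1721215   0.02934304] [-0.00800137 -0.00323994  0.99996274] 0.4946087560825127 -157.95579808511027 3500 10842
ends along axis [0.36020817 0.5639795 ] z at ends 0.027739603704462712 0.03005897566687843
[ 0.30607779  0.98262938 -3.19542574] [ 0.02694651 -0.03617196  0.02525083] 0.6778118955521977
```

```bash
python3 -m inch '[[0,0,0,0,50],[0,0,0,0,50],[0,0,0,0,50],[0,0,0,0,50]]' 3
python3 - <<'E'
from h import *
from plant import r
d,P,q=tilt(r);c,n,b=plane(q);print(c,n,np.degrees(np.arccos(n[2])),np.degrees(np.arctan2(n[1],n[0])),b.sum(),len(q))
s=r.get_state();print(s["contact_force"],s["moment"],s["opening"])
E
```

```text
clock: 6.45
tool_pos: [0.5213, -0.1786, 0.059]
eef_rot: [-0.088, 0.996, 0.0, -0.0]
contact_force: [0.2, -0.4, -1.4]
opening: 0.68
[ 0.49052669 -0.17078051  0.02259999] [-0.19788491 -0.03530531  0.97958925] 11.596009954371269 -169.884106825842 3251 10591
[-0.10640493 -0.54099388 -1.87832459] [ 0.08931837 -0.01067756 -0.01664576] 0.6797259012826534
```

```bash
python3 -m inch '[[0,0,0,0,50],[0,0,0,0,50],[0,0,0,0,50],[0,0,0.2,0,50],[0,0,0.5,0,50]]' 30
python3 -m inch '[[0,0,0.7,0,50],[0,0,0.7,0,50],[0,0,0.7,0,50],[0,0,0.7,0,50],[0,0,0.54,0,50]]'
python3 -m inch '[[0,0.4,0,-0.2,50],[0,0.7,0,-0.2,50],[0,0.8,0,-0.2,50],[0,0.8,0,-0.2,50],[0,0.8,0,-0.2,50]]'
python3 -m inch '[[0.08,0.8,0,-0.2,50],[0.08,0.8,0,-0.2,50],[0.08,0.8,0,-0.2,50],[0.08,0.8,0,-0.2,50],[0.08,0.8,0,-0.2,50]]'
python3 -m inch '[[0,0.8,0,-0.2,50],[0,0.8,0,-0.2,50],[0,0.8,0,-0.2,50],[0,0.8,0,-0.2,50],[0,0.8,0,-0.18,50]]'
python3 -m inch '[[0,0.8,0,0,50],[0,0.8,0,0,50],[0,0.6,0,0,50],[0,0.38,0,0,50],[0,0,0,0,50]]'
python3 - <<'E'
from h import *
from plant import r
d,P,q=tilt(r,(130,330,140,300),.07);c,n,b=plane(q);print(c,n,np.degrees(np.arccos(n[2])),np.degrees(np.arctan2(n[1],n[0])),b.sum(),len(q))
s=r.get_state();print(s["tool_pos"],s["contact_force"],s["moment"],s["opening"]);print("tcp-plane",n@(s["tool_pos"]-c))
w=q[b];ax=np.array([.9908,-.1357]);t=(w[:,:2]-s["tool_pos"][:2])@ax;print(np.percentile(t,[.3,99.7])*1000)
y=(w[:,:2]-s["tool_pos"][:2])@[.1357,.9908];print(np.percentile(y,[.3,99.7])*1000)
d=r.snapshot("side");cv2.imwrite("pics/s2.png",d["pixels"][:,:,::-1])
E
```

```text
clock: 7.15
tool_pos: [0.5206, -0.1785, 0.0764]
eef_rot: [-0.088, 0.996, 0.0, -0.001]
contact_force: [-0.4, 0.0, -2.5]
opening: 0.677
clock: 7.65
tool_pos: [0.5215, -0.1788, 0.1622]
eef_rot: [-0.088, 0.996, -0.0, 0.001]
contact_force: [-0.1, -0.0, -1.9]
opening: 0.681
clock: 8.15
tool_pos: [0.5213, -0.0904, 0.1611]
eef_rot: [-0.035, 0.999, -0.0, 0.0]
contact_force: [-0.0, 0.0, -1.5]
opening: 0.677
clock: 8.65
tool_pos: [0.5314, 0.0097, 0.1611]
eef_rot: [0.017, 1.0, 0.0, 0.0]
contact_force: [0.1, -0.6, -2.3]
opening: 0.681
clock: 9.15
tool_pos: [0.5312, 0.1098, 0.1611]
eef_rot: [0.068, 0.998, 0.0, 0.0]
contact_force: [-0.4, 0.0, -2.1]
opening: 0.676
clock: 9.65
tool_pos: [0.5312, 0.1749, 0.1604]
eef_rot: [0.067, 0.998, 0.001, 0.0]
contact_force: [-0.3, -0.3, -3.1]
opening: 0.674
[0.51121132 0.16428309 0.12610757] [-0.19582172  0.02266865  0.98037747] 11.36914594151463 173.39673474582318 4384 16399
[0.53134979 0.17176468 0.15994168] [-8.34636874e-04 -4.20713426e-01 -2.07755280e+00] [-0.0157693  -0.00604809  0.00017383] 0.6756892863695582
tcp-plane 0.0293962489539617
[-115.69702981   83.68522402]
[-71.55780995  68.86635359]
```

View pics/s2.png

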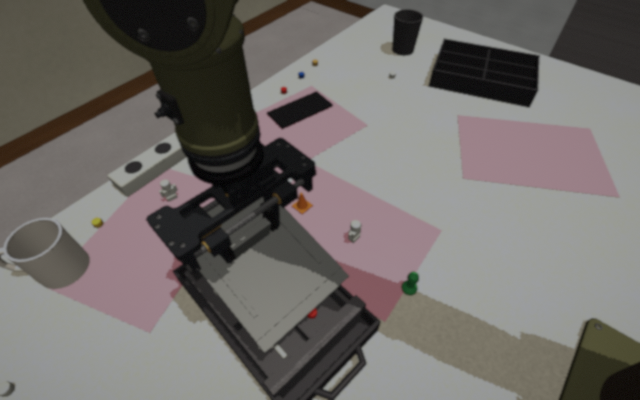

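```bash
python3 -m inch '[[0,0.2,-0.3,0,50],[0,0,-0.5,0,50],[0,0,-0.5,0,50],[0,0,-0.5,0,50],[0,0,-0.35,0,50]]'
python3 -m inch '[[0,0,0,0,50],[0,0,0,0,50]]'
cat > m.py <<'E'
from h import *
from plant import r
o=np.array([.5016,.1824]);ax=np.array([.9908,-.1357]);ay=np.array([.1357,.9908])
f=lambda p:np.round([(p[:2]-o)@ax*1000,(p[:2]-o)@ay*1000,p[2]*1000],1)
s0=r.get_state()
d,P,q=tilt(r,(130,330,140,300),.03)
X=(q[:,:2]-o)@ax*1000;Y=(q[:,:2]-o)@ay*1000;z=q[:,2]*1000
k=(X>-92)&(X<115)&(abs(Y)<72);c,n,b=plane(q[k]);print("tilt",np.degrees(np.arccos(n[2])).round(2),"n in ins",(n[:2]@ax).round(3),(n[:2]@ay).round(3),b.sum())
s=r.get_state();t=f(s["tool_pos"]);print("TCP ins",t,"yaw",2*np.degrees(np.arcsin(s["eef_rot"][0])),"F",s["contact_force"].round(2),"M",s["moment"].round(3),"open",s["opening"])
print("tcp-plane",n@(s["tool_pos"]-c)*1000)
pl=lambda x:(c[2]-(n[0]*((o+ax*x/1000)[0]-c[0])+n[1]*((o+ax*x/1000)[1]-c[1]))/n[2])*1000
th=np.arctan2(-(n[:2]@ax),n[2]);h=34.7
print("tip(kin)",t[0]-122.5*np.cos(th)+h*np.sin(th),t[2]-122.5*np.sin(th)-h*np.cos(th),"edge(kin) ",t[0]+82.5*np.cos(th)+h*np.sin(th),t[2]+82.5*np.sin(th)-h*np.cos(th))
print("plate-top z at x=-85,0,95:",pl(-85).round(1),pl(0).round(1),pl(95).round(1))
e=np.arange(-112,-60,2)
print([(int(a),round(float(np.median(z[(X>=a)&(X<a+2)&(abs(Y)<60)])),1)) for a in e if ((X>=a)&(X<a+2)&(abs(Y)<60)).sum()>8])
E
python3 m.py
```

```text
clock: 10.4
tool_pos: [0.5306, 0.178, 0.1044]
eef_rot: [0.068, 0.998, -0.001, -0.001]
contact_force: [0.9, -1.1, -2.7]
opening: 0.678
clock: 10.6
tool_pos: [0.5312, 0.1783, 0.106]
eef_rot: [0.068, 0.998, -0.0, -0.0]
contact_force: [0.3, 0.2, -0.6]
opening: 0.676
tilt 11.28 n in ins -0.196 -0.001 3883
TCP ins [ 30.3   0.2 106.8] yaw 7.781244656669607 F [ 0.4   0.42 -2.31] M [ 0.019 -0.057  0.039] open 0.6718824617327026
tcp-plane 30.13358054487993
tip(kin) -83.04846516632352 48.81323043625607 edge(kin)  117.99310563237606 88.90421210035916
plate-top z at x=-85,0,95: 53.0 70.0 88.9
[(-112, 57.1), (-110, 57.0), (-108, 57.2), (-106, 57.1), (-104, 57.0), (-102, 57.1), (-100, 57.0), (-98, 56.3), (-86, 51.1), (-84, 51.6), (-82, 51.7), (-80, 52.3), (-78, 52.8), (-76, 53.1), (-74, 53.6), (-72, 54.8), (-70, 56.4), (-68, 56.6), (-66, 57.0), (-64, 57.6), (-62, 57.8)]
```

```bash
python3 -m inch '[[0,0,-0.1,0,50],[-0.12,0.016,0,0,50],[-0.12,0.016,0,0,50],[-0.12,0.016,0,0,50],[0,0,0,0,50]]'
python3 -m inch '[[-0.12,0.016,0,0,50],[-0.08,0.011,0,0,50],[0,0,0,0,50]]'
python3 m.py
```

```text
clock: 11.3
tool_pos: [0.5215, 0.1797, 0.1038]
eef_rot: [0.067, 0.998, -0.0, -0.0]
contact_force: [0.4, -0.5, -2.4]
opening: 0.678
clock: 11.6
tool_pos: [0.5169, 0.1803, 0.1037]
eef_rot: [0.068, 0.998, -0.0, -0.0]
contact_force: [-0.5, 0.0, -2.2]
opening: 0.676
tilt 11.18 n in ins -0.194 -0.0 3886
TCP ins [ 16.    0.  103.8] yaw 7.781043347560334 F [-0.88  0.1  -2.93] M [ 0.034 -0.03   0.002] open 0.6782247589266576
tcp-plane 29.715082377284226
tip(kin) -97.44862063802402 46.00942572244407 edge(kin)  103.66201219853414 85.75251770179423
plate-top z at x=-85,0,95: 53.5 70.3 89.1
[(-112, 57.1), (-110, 57.0), (-108, 56.9), (-106, 57.2), (-104, 57.0), (-102, 56.8), (-100, 57.2), (-98, 50.2), (-96, 49.6), (-94, 49.8), (-92, 50.2), (-90, 50.4), (-88, 51.1), (-86, 53.1), (-84, 54.1), (-82, 54.3), (-80, 54.6), (-78, 55.0), (-76, 55.4), (-74, 55.8), (-72, 56.2), (-70, 56.7), (-68, 56.9), (-66, 57.4), (-64, 58.0), (-62, 58.2)]
```

```bash
for i in 1; do python3 -m inch '[[-0.04,0.005,-0.03,0,50],[-0.04,0.005,0,0,50],[0,0,0,0,50]]'; python3 -m inch '[[-0.04,0.005,0,0,50],[-0.04,0.005,0,0,50],[0,0,0,0,50]]'; python3 -m inch '[[-0.04,0.005,0,0,50],[0,0,0,0,50]]';  done
python3 -m inch '[[-0.04,0.005,0,0,50],[0,0,0,0,50]]'; python3 m.py
```

```text
clock: 12.1
tool_pos: [0.515, 0.1805, 0.1029]
eef_rot: [0.068, 0.998, -0.0, -0.0]
contact_force: [-0.2, 0.2, -1.9]
opening: 0.677
clock: 12.4
tool_pos: [0.513, 0.1808, 0.103]
eef_rot: [0.068, 0.998, 0.0, -0.0]
contact_force: [-0.8, 0.4, -2.2]
opening: 0.679
clock: 12.6
tool_pos: [0.5121, 0.1809, 0.103]
eef_rot: [0.068, 0.998, 0.0, -0.0]
contact_force: [-0.5, -0.4, -1.7]
opening: 0.674
clock: 12.8
tool_pos: [0.5111, 0.181, 0.103]
eef_rot: [0.068, 0.998, 0.0, -0.0]
contact_force: [0.3, 0.1, -2.2]
opening: 0.678
tilt 11.28 n in ins -0.196 -0.0 3995
TCP ins [ 9.80e+00 -1.00e-01  1.03e+02] yaw 7.777199230034432 F [-0.27  0.48 -2.31] M [-0.038 -0.061 -0.006] open 0.6779395342064494
tcp-plane 29.691639406866788
tip(kin) -103.54078465437274 44.99821956240392 edge(kin)  97.49547490438884 85.11582595438897
plate-top z at x=-85,0,95: 53.8 70.8 89.7
[(-112, 56.9), (-110, 57.0), (-108, 57.1), (-106, 57.3), (-104, 56.9), (-102, 57.1), (-100, 57.1), (-98, 50.3), (-96, 49.8), (-94, 50.1), (-92, 52.6), (-90, 53.3), (-88, 53.3), (-86, 53.8), (-84, 54.3), (-82, 54.8), (-80, 55.1), (-78, 55.6), (-76, 55.8), (-74, 56.2), (-72, 56.6), (-70, 57.0), (-68, 57.6), (-66, 58.0), (-64, 58.4), (-62, 58.7)]
```

```bash
python3 -m inch '[[-0.04,0.005,0,0,50],[0,0,0,0,50]]'; python3 -m inch '[[-0.04,0.005,0,0,50],[0,0,0,0,50]]'
```

```text
clock: 13.2
tool_pos: [0.5101, 0.1811, 0.103]
eef_rot: [0.068, 0.998, 0.0, -0.0]
contact_force: [0.8, 0.5, -2.3]
opening: 0.677
clock: 13.4
tool_pos: [0.5091, 0.1813, 0.103]
eef_rot: [0.068, 0.998, 0.0, -0.0]
contact_force: [0.3, 1.1, -1.8]
opening: 0.681
```

```bash
python3 -m inch '[[-0.04,0.005,0,0,50],[0,0,0,0,50]]'; python3 -m inch '[[-0.03,0.004,0,0,50],[0,0,0,0,50]]'
```

```text
clock: 13.6
tool_pos: [0.5085, 0.1813, 0.1031]
eef_rot: [0.068, 0.998, 0.0, 0.0]
contact_force: [-0.4, -0.7, -2.5]
opening: 0.674
clock: 13.8
tool_pos: [0.5084, 0.1813, 0.1032]
eef_rot: [0.068, 0.998, 0.0, 0.001]
contact_force: [2.8, -0.8, -0.9]
opening: 0.68
```

```bash
python3 -m inch '[[0.062,-0.0085,0,0,50],[0.062,-0.0085,0,0,50],[0,0,0,0,50],[0,0,0,0,50]]' 15
python3 -m inch '[[0.039,-0.005,-0.086,0,50],[0.039,-0.005,-0.086,0,50],[0,0,0,0,50]]'
python3 -m inch '[[0.039,-0.005,-0.086,0,50],[0.039,-0.005,-0.086,0,50],[0,0,0,0,50]]'
python3 m.py
```

```text
clock: 14.2
tool_pos: [0.5102, 0.1811, 0.1028]
eef_rot: [0.068, 0.998, -0.0, -0.0]
contact_force: [0.3, 0.1, -2.3]
opening: 0.678
clock: 14.5
tool_pos: [0.5123, 0.1808, 0.0983]
eef_rot: [0.068, 0.998, -0.0, -0.0]
contact_force: [-0.6, 0.3, -0.6]
opening: 0.68
clock: 14.8
tool_pos: [0.5146, 0.1805, 0.0941]
eef_rot: [0.068, 0.998, -0.0, -0.0]
contact_force: [-0.1, 0.3, -0.8]
opening: 0.681
tilt 7.15 n in ins -0.124 -0.003 3884
TCP ins [13.1 -0.1 94.4] yaw 7.779607312073006 F [-0.8   0.72 -0.68] M [0.04  0.216 0.053] open 0.6765250393132902
tcp-plane 29.955188618862685
tip(kin) -104.1272238872299 44.71984319979176 edge(kin)  99.27803814097815 70.24041096847643
plate-top z at x=-85,0,95: 51.9 62.6 74.5
[(-112, 56.9), (-110, 56.9), (-108, 56.8), (-106, 56.8), (-104, 57.0), (-102, 57.0), (-100, 57.0), (-98, 49.5), (-96, 48.9), (-94, 48.9), (-92, 50.0), (-90, 51.3), (-88, 51.8), (-86, 51.9), (-84, 52.3), (-82, 52.3), (-80, 52.6), (-78, 52.9), (-76, 53.2), (-74, 53.4), (-72, 53.6), (-70, 53.8), (-68, 54.5), (-66, 54.5), (-64, 55.0), (-62, 55.2)]
```

```bash
python3 -m inch '[[0.032,-0.0045,-0.086,0,50],[0,0,0,0,50]]'
python3 -m inch '[[0.032,-0.0045,-0.086,0,50],[0,0,0,0,50]]'
python3 -m inch '[[0.032,-0.0045,-0.06,0,50],[0,0,0,0,50]]'
python3 m.py
```

```text
clock: 15.2
tool_pos: [0.5154, 0.1804, 0.0921]
eef_rot: [0.068, 0.998, 0.0, 0.0]
contact_force: [-0.8, 0.8, -1.1]
opening: 0.68
clock: 15.4
tool_pos: [0.5161, 0.1804, 0.0901]
eef_rot: [0.068, 0.998, 0.0, -0.0]
contact_force: [-0.4, -0.3, 0.8]
opening: 0.678
clock: 15.6
tool_pos: [0.5166, 0.1803, 0.0886]
eef_rot: [0.068, 0.998, 0.0, -0.0]
contact_force: [-3.1, 0.6, 3.5]
opening: 0.682
tilt 4.41 n in ins -0.077 -0.006 3690
TCP ins [15.2 -0.1 88.6] yaw 7.764198049026288 F [-2.31  0.14  4.07] M [ 0.132  0.758 -0.037] open 0.6771113095888366
tcp-plane 29.730897001741763
tip(kin) -104.27804609694678 44.60754040911262 edge(kin)  100.1182092505261 60.32920698523183
plate-top z at x=-85,0,95: 51.0 57.6 64.9
[(-112, 57.2), (-110, 57.2), (-108, 56.8), (-106, 57.1), (-104, 57.0), (-102, 57.1), (-100, 57.1), (-98, 49.2), (-96, 48.2), (-94, 48.2), (-92, 48.7), (-90, 50.8), (-88, 50.8), (-86, 50.9), (-84, 51.2), (-82, 51.4), (-80, 51.3), (-78, 51.6), (-76, 51.8), (-74, 51.9), (-72, 52.1), (-70, 52.1), (-68, 52.2), (-66, 52.7), (-64, 52.8), (-62, 52.8)]
```

```bash
python3 -m inch '[[0.015,-0.002,-0.05,0,50],[0,0,0,0,50]]'
python3 -m inch '[[0.015,-0.002,-0.05,0,50],[0,0,0,0,50]]'
```

```text
clock: 16.0
tool_pos: [0.517, 0.1802, 0.0873]
eef_rot: [0.068, 0.998, -0.0, -0.0]
contact_force: [-2.7, 1.1, 3.8]
opening: 0.678
clock: 16.2
tool_pos: [0.5174, 0.1802, 0.086]
eef_rot: [0.068, 0.998, -0.0, -0.0]
contact_force: [-3.4, 0.8, 3.9]
opening: 0.681
```

```bash
python3 -m inch '[[0.015,-0.002,-0.04,0,50],[0,0,0,0,50]]'
python3 -m inch '[[0.015,-0.002,-0.04,0,50],[0,0,0,0,50]]'; python3 m.py
```

```text
clock: 16.4
tool_pos: [0.5176, 0.1801, 0.0851]
eef_rot: [0.068, 0.998, -0.0, -0.0]
contact_force: [-4.3, 0.4, 4.4]
opening: 0.68
clock: 16.6
tool_pos: [0.518, 0.1801, 0.0838]
eef_rot: [0.068, 0.998, -0.0, -0.0]
contact_force: [-3.4, 0.3, 1.5]
opening: 0.679
tilt 2.01 n in ins -0.035 0.004 3538
TCP ins [16.6 -0.1 83.9] yaw 7.770459589591417 F [-3.98  0.76  0.56] M [0.257 0.895 0.018] open 0.674822982413092
tcp-plane 30.10681505672961
tip(kin) -104.61821579937944 44.957938441640295 edge(kin)  100.2576103188456 52.092072753161375
plate-top z at x=-85,0,95: 50.2 53.2 56.5
[(-112, 57.1), (-110, 56.9), (-108, 57.0), (-106, 57.0), (-104, 57.1), (-102, 57.1), (-100, 57.1), (-98, 48.2), (-96, 47.8), (-94, 47.8), (-92, 48.0), (-90, 49.9), (-88, 50.2), (-86, 50.2), (-84, 50.4), (-82, 50.1), (-80, 50.5), (-78, 50.5), (-76, 50.5), (-74, 50.5), (-72, 50.9), (-70, 50.6), (-68, 50.6), (-66, 51.0), (-64, 51.1), (-62, 51.3)]
```

```bash
python3 -m inch '[[0.01,-0.001,-0.05,0,50],[0,0,0,0,50]]'
python3 -m inch '[[0.01,-0.001,-0.05,0,50],[0,0,0,0,50]]'; python3 -m inch '[[0.01,-0.001,-0.04,0,50],[0,0,0,0,50]]'
```

```text
clock: 17.0
tool_pos: [0.5184, 0.18, 0.0826]
eef_rot: [0.068, 0.998, -0.0, -0.0]
contact_force: [-3.9, 1.2, 0.1]
opening: 0.683
clock: 17.2
tool_pos: [0.5188, 0.1799, 0.0814]
eef_rot: [0.068, 0.998, -0.0, -0.0]
contact_force: [-4.6, 0.5, 0.2]
opening: 0.676
clock: 17.4
tool_pos: [0.5196, 0.1798, 0.0803]
eef_rot: [0.068, 0.998, 0.0, 0.0]
contact_force: [-2.2, 1.1, -2.5]
opening: 0.681
```

```bash
python3 -m inch '[[0,0,-0.04,0,50],[0,0,0,0,50]]'; python3 m.py
```

```text
clock: 17.6
tool_pos: [0.5197, 0.1798, 0.0796]
eef_rot: [0.068, 0.998, 0.0, 0.0]
contact_force: [-1.9, 0.8, -0.5]
opening: 0.68
tilt 0.49 n in ins -0.001 0.008 3379
TCP ins [18.2 -0.1 79.6] yaw 7.798712692894829 F [-0.75 -0.43 -1.41] M [ 0.069  0.447 -0.11 ] open 0.6793842249352118
tcp-plane 29.86458753101968
tip(kin) -104.25282157408111 44.73387763822516 edge(kin)  100.74698985489553 45.011931740905574
plate-top z at x=-85,0,95: 49.6 49.7 49.9
[(-112, 56.9), (-110, 57.1), (-108, 57.1), (-106, 57.1), (-104, 57.2), (-102, 57.3), (-100, 57.3), (-98, 48.3), (-96, 47.5), (-94, 47.4), (-92, 47.6), (-90, 49.0), (-88, 49.6), (-86, 49.6), (-84, 49.4), (-82, 49.4), (-80, 49.5), (-78, 49.4), (-76, 49.7), (-74, 49.4), (-72, 49.5), (-70, 49.6), (-68, 49.6), (-66, 49.6), (-64, 49.6), (-62, 49.6)]
```

```bash
python3 -m inch '[[0,0,-0.04,0,50],[0,0,0,0,50]]'
python3 -m inch '[[0,0,0,0,88],[0,0,0,0,88],[0,0,0,0,88],[0,0,0,0,88],[0,0,0,0,88]]'
python3 -m inch '[[0,0,0.3,0,88],[0,0,0.8,0,88],[0,0,1,0,88],[0,0,1,0,88],[0,0,1,0,88]]'
python3 -m inch '[[-0.3,1,1,0,88],[-0.3,1,1,0,88],[-0.3,1,0.5,0,88],[-0.3,1,0.5,0,88],[-0.3,1,0,0,88]]'
python3 -m inch '[[0,1,0,0,88],[0,1,0,0,88],[0,1,0,0,88],[0,0,0,0,88]]'
cat > f.py <<'E'
from m import *
k=(X>-92)&(X<120)
for nm,kk in dict(catch=(abs(Y)<22)&(X>85)&(X<120)).items():
    print(nm,[(int(a),np.round(np.median(z[kk&(X>=a)&(X<a+3)]),1)) for a in range(82,118,3) if (kk&(X>=a)&(X<a+3)).sum()>5])
pl_=k&(z>46)&(z<52.5);print("lid X",np.percentile(X[pl_],[.5,99.5]),"Y",np.percentile(Y[pl_],[.5,99.5]))
g=d["pixels"];cv2.imwrite("pics/end.png",cv2.resize(g[130:330,140:340,::-1],None,fx=2.9,fy=2.9,interpolation=0))
E
python3 f.py
```

```text
clock: 18.0
tool_pos: [0.5197, 0.1798, 0.0793]
eef_rot: [0.068, 0.998, 0.0, 0.001]
contact_force: [-3.1, -0.5, 6.3]
opening: 0.679
clock: 18.5
tool_pos: [0.5194, 0.18, 0.0786]
eef_rot: [0.068, 0.998, 0.0, 0.0]
contact_force: [0.0, -0.4, -0.5]
opening: 1.002
clock: 19.0
tool_pos: [0.5191, 0.1798, 0.1826]
eef_rot: [0.068, 0.998, 0.0, 0.0]
contact_force: [0.5, -0.4, 0.5]
opening: 0.996
clock: 19.5
tool_pos: [0.482, 0.3064, 0.2586]
eef_rot: [0.068, 0.998, 0.001, 0.002]
contact_force: [0.2, -0.3, 0.1]
opening: 0.997
clock: 19.9
tool_pos: [0.4801, 0.3844, 0.2566]
eef_rot: [0.065, 0.998, 0.002, -0.0]
contact_force: [0.2, 0.1, -0.8]
opening: 1.001
tilt 0.12 n in ins 0.001 0.002 6554
TCP ins [-45.9 191.3 256.2] yaw 7.867835290733554 F [ 1.12 -0.7  -0.06] M [-0.014 -0.007 -0.051] open 0.9995708553443311
tcp-plane 206.88999916043045
tip(kin) -168.43820902933078 221.63517209815677 edge(kin)  36.56166620640337 221.40900107120075
plate-top z at x=-85,0,95: 49.7 49.6 49.5
[(-112, 57.0), (-110, 57.1), (-108, 57.0), (-106, 56.9), (-104, 56.8), (-102, 56.9), (-100, 56.9), (-98, 48.4), (-96, 47.5), (-94, 47.4), (-92, 47.5), (-90, 48.9), (-88, 49.3), (-86, 49.4), (-84, 49.4), (-82, 49.7), (-80, 49.6), (-78, 49.6), (-76, 49.7), (-74, 49.5), (-72, 49.6), (-70, 49.6), (-68, 49.3), (-66, 49.7), (-64, 49.6), (-62, 49.7)]
catch [(85, np.float64(49.6)), (88, np.float64(49.5)), (91, np.float64(52.9)), (94, np.float64(59.5)), (97, np.float64(65.7)), (100, np.float64(69.2)), (103, np.float64(71.0)), (106, np.float64(70.7)), (109, np.float64(70.5)), (112, np.float64(43.9)), (115, np.float64(43.1))]
lid X [-91.05608557  99.03830825] Y [-72.7329689   72.44047546]
```

View pics/end.png

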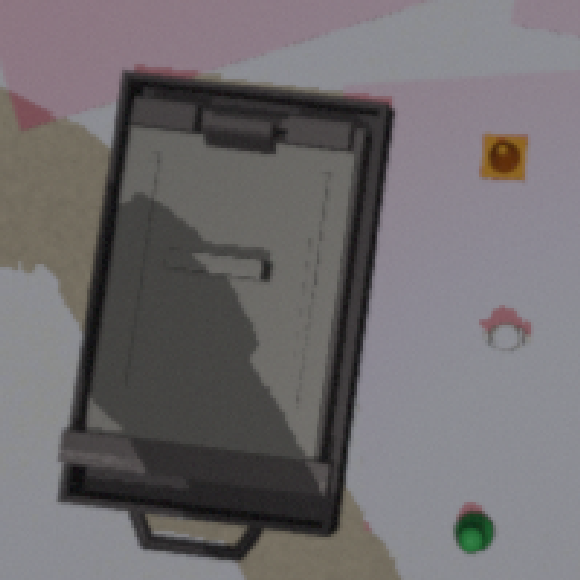

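The picture shows the lid lying flat in the case. Its lip is under the ledge, near row 440. The catch, at about (240,130), is back at its rest position over the lid edge: its tip is at x about 92, and the lid edge is at about 99. The cone (505,157) and the figure (505,330) are standing where they were. The arm is clear, so I'm handing in.

```bash
python3 -c "
from plant import r
print(r.finish_job())"
```

```text
the job is handed in; nothing more can be done
None
```

The lid is closed on the case, released, and the job was handed in at about 20 s of the 61 s allowed; no verdict is reported.

**What I did:**
- I gripped the handle bar by its ends, so the lid could pivot between the pads.
- At 5 N the lid came up flat, so I loosened the grip to 3 N. It then swung to 11.6° with its lip on the table, and I locked it there at 30 N.
- I carried it over the case, slid the lip under the ledge and felt the stop at about 3 N, then backed off 2 mm.
- I swung the far end down in small steps until the catch snapped, pressed lightly, let go and moved the arm away.

**Last checks:**
- **Fit:** the lid's tilt measured 0.1°. The plate top read 49.6 mm, so the underside is at about 44 mm (this camera reads about 0.5 mm low).
- **Catch and lip:** the catch is back at its rest position (tip at x about 92) over the lid edge at x about 99, and the lip is under the ledge.
- **Alignment:** the lid is centred within about 0.5 mm in y.
- **Forces:** the wrist never read more than about 7 N between moves. I did not measure the lid-to-case force directly.
- **Figure and cone:** both stand as before in the last picture; I judged this by eye and did not remeasure their positions.

**One disagreement:** the lip position worked out from the arm was about 2–3 mm off the camera and the stop contact. I used the stop contact as the reference.

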